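# Transfer a row of containers to the tray in reverse order

### The arm

A 6-joint arm with a two-finger parallel gripper is mounted at the origin on a cart in front of the work surface, level with it; the furniture and walls round the work are solid. World frame = base frame: x ahead of the robot, y to its left, z up, the work surface at z = 0. Lengths are in mm, angles in rad, forces in N, time in s.
With the tool pointing down it reaches from about 400 to 825 mm from the base axis. Payload 7 kg.
Tool frame: the origin (TCP) lies at the very end of the fingers, on their centre line; the grasp point (between the pads) lies 19 mm behind it; z points along the fingers, y is the line along which they close (so a half turn about z gives the same grasp; the last joint's range is limited). The gripper opens to 88 mm and grips with 3 to 60 N. Pads are 19 mm wide; open, the fingers measure 130 mm over their backs; the gripper's body (78 mm by 193 mm) begins 47 mm behind the grasp point.
Start: joints at [1.432, 0.359, 0.012, 0, -1.224, -0.288], TCP at [279.429, 614.422, 226.561] pointing down, gripper open.
Joint ranges: [-3.07, 3.07], [-1.43, 2.12], [-1.02, 1.25], [-3.03, 1.67], [-3.05, -0], [-3.03, 3.03]. Speed limits (rad/s): [2.39, 2.39, 3.01, 3.14, 3.14, 3.14].

### API

Orientations are given as a unit quaternion [x, y, z, w].
In Python, from plant import bot gives the robot as it stands. Calls block until the motion is done:
- bot.move_ptp(position, orientation): joint-space move of the TCP to a pose.
- bot.line_to(position, velocity=150, ori=None): straight line of the TCP; ori=None keeps the orientation; velocity is the mean speed in mm/s.
- bot.move_joints(angles): joint-space move.
- bot.move_gripper(opening, force=None): finger opening in mm; force is the grip in N (None keeps the last); returns when the fingers have stopped.
- bot.pause(seconds).
- bot.solve_ik(position, orientation): joint angles nearest the present ones, or None.
- bot.read_state(): the state.
- bot.camera(name): name is "side" or "top" or "wrist"; returns the picture (480x640x3 uint8, red, green, blue); there is no depth.
- bot.get_calibration(name): a dict with "fx", "fy", "cx", "cy" (pixels), "view" (4x4, takes a point from world to camera coordinates); the wrist camera has in their place "T_tool_cam" (4x4, takes a point from camera to tool coordinates, whose origin is the TCP and whose axes are the flange's). Camera axes: x right, y up, looking along -z (the intrinsics and any distortion apply to the point x, -y, -z); pixel columns grow to the right and rows downward; lengths in mm; the calibration is good to about 2 mm. The wrist camera is an equidistant fisheye: a pixel r from the principal point sees the ray r / f radians off the axis. A picture is of the moment at which its call begins: read the wrist's pose just before it. get_calibration takes no time and is no camera call.
A pose or a line that the arm cannot do raises bot.Unreachable and nothing moves.
- bot.close_job(): hands the job in; it is judged then, once.
The state is a dict: "t": time; "joint_pos": joint angles; "qvel": joint speeds; "tau": joint torques, N m; "tcp_pos": TCP position; "eef_rot": TCP orientation; "contact_force": force on the tool from outside, world axes, zero at the start; "moment": the same for the moment, N m; "width": finger opening in mm; "finger_force": force on a finger pad.
Only numpy, scipy, OpenCV 4.12 (cv2) and the standard library are available. Lean on these libraries where they do the work, as an engineer would, in place of code of your own. Each camera call takes 0.05 s, during which the arm holds its last target. There are 200 camera calls.

### The job

Move the four containers standing in the row of grey wells into the white tray, one to a bay and near the middle of it, in reverse order: the one that stands leftmost in the grey row, as the robot sees it, goes into the rightmost bay, the next one into the bay beside it, and so on. Keep them upright, leave them standing on the floor of their bays and let go, and leave the large beaker where it is.

Things in the scene. Friction and masses are not known exactly. Their poses are not given: they have to be found in the camera images.
- vial: small clear vial with a ribbed white screw cap, 25 mm diameter, 48 mm high (body to 36 mm, cap 21 mm across above that), about 20 g; grip it across its sides. It starts upright near the middle of one of the grey wells. Origin at the centre of its underside, z up (its heading about z has no meaning).
- dropper_bottle: small clear bottle with a red screw cap and a thin nozzle on top, 36 mm diameter up to 58 mm, cap 32 mm across up to 70 mm, 84 mm high in all, about 60 g. It starts upright near the middle of one of the grey wells. Origin at the centre of its underside, z up (its heading about z has no meaning).
- wide_bottle: squat clear bottle with a black screw cap, 44 mm diameter up to 64 mm, cap 32 mm across, 74 mm high in all, about 100 g. It starts upright near the middle of one of the grey wells. Origin at the centre of its underside, z up (its heading about z has no meaning).
- small_beaker: small open glass beaker, 38 mm diameter, 48 mm high, about 30 g; grip it across the outside. It starts upright near the middle of one of the grey wells. Origin at the centre of its underside, z up (its heading about z has no meaning).
- well_vial: grey square plastic well of the source row, fixed, 62x62 mm outside, walls 3 mm thick and 10 mm high, floor 4 mm above the bench; origin at the centre of its underside, z up, +y along the row towards the robot's left. The vial starts standing in it. All four wells stand in one straight row at 64 mm pitch and share one heading; their order in the row differs from start to start
- well_dropper_bottle: grey square plastic well of the source row, fixed, 62x62 mm outside, walls 3 mm thick and 10 mm high, floor 4 mm above the bench; origin at the centre of its underside, z up, +y along the row towards the robot's left. The dropper bottle starts standing in it. All four wells stand in one straight row at 64 mm pitch and share one heading; their order in the row differs from start to start
- well_wide_bottle: grey square plastic well of the source row, fixed, 62x62 mm outside, walls 3 mm thick and 10 mm high, floor 4 mm above the bench; origin at the centre of its underside, z up, +y along the row towards the robot's left. The wide bottle starts standing in it. All four wells stand in one straight row at 64 mm pitch and share one heading; their order in the row differs from start to start
- well_small_beaker: grey square plastic well of the source row, fixed, 62x62 mm outside, walls 3 mm thick and 10 mm high, floor 4 mm above the bench; origin at the centre of its underside, z up, +y along the row towards the robot's left. The small beaker starts standing in it. All four wells stand in one straight row at 64 mm pitch and share one heading; their order in the row differs from start to start
- tray: white plastic tray with four square bays in one row, empty at the start, fixed, 68 mm (x) by 260 mm (y); walls and dividers 4 mm thick and 10 mm high, floor 4 mm above the bench, bays 60x60 mm inside. Origin at the centre of its underside, z up, +y along the row towards the robot's left; bay centres at y = +96, +32, -32, -96 mm, x = 0. It lies farther from or nearer to the robot than the grey row, turned by up to about 9 degrees, as the grey row is
- big_beaker: bystander: large empty glass beaker, 55 mm diameter, 70 mm high, standing loose on the bench beyond the work; origin at the centre of its underside. To the left of the work, beyond about x = 0.45 and y = 0.16 m, stands a fixed instrument case over 0.3 m high: come round in front of it
Mind the look-alikes: they are no part of the job. Leave any blue, turquoise or yellow look-alike of the wide_bottle alone.

How it is judged:
By the outcome, as a careful person would: the job done as asked, in the order asked, and still so for the second after the job is handed in, with the robot touching nothing.
It also fails if it takes over 104 s, if anything falls off the work surface, if the arm or the gripper's body presses on something with over 40 N, if the wrist force passes 120 N, or if a joint passes its speed limit or range.

## Working session

There is one attempt and no reset: what is moved stays moved. The work goes in short steps, each a Python script; the robot and the scene stay as the last script left them, time stands still between calls to the robot, and variables do not carry over. Pictures are saved under pics/ and viewed, at most 14 in all, crops included, and the job is handed in when it is done.

```bash
mkdir -p pics; ls; python3 - <<'E'
from plant import bot
import cv2
for n in ("top","side"):
    im=bot.camera(n); cv2.imwrite(f"pics/{n}0.png",im[:,:,::-1])
    c=bot.get_calibration(n); print(n,c)
print(bot.get_calibration("wrist"))
s=bot.read_state(); print(s["t"],s["tcp_pos"],s["eef_rot"])
E
```

```text
pics
top {'fx': 517.7800278003045, 'fy': 517.7800278003045, 'cx': 318.8652714240834, 'cy': 243.09297855307324, 'view': array([[-4.47339845e-02, -9.98987636e-01,  4.75111787e-03,
        -3.57398282e+01],
       [ 9.70613986e-01, -4.23368068e-02,  2.36888340e-01,
        -6.22728452e+02],
       [-2.36447375e-01,  1.52084608e-02,  9.71525265e-01,
        -8.25445545e+02],
       [ 0.00000000e+00,  0.00000000e+00,  0.00000000e+00,
         1.00000000e+00]])}
side {'fx': 505.7393423323816, 'fy': 505.7393423323816, 'cx': 322.8241159534627, 'cy': 238.00264369314155, 'view': array([[ 9.34053481e-01, -3.56869382e-01, -1.37236926e-02,
        -5.84984697e+02],
       [ 2.21685633e-01,  5.49245155e-01,  8.05720324e-01,
        -1.35044284e+02],
       [-2.79999242e-01, -7.55628218e-01,  5.92137163e-01,
        -7.50953865e+02],
       [ 0.00000000e+00,  0.00000000e+00,  0.00000000e+00,
         1.00000000e+00]])}
{'fx': 371.64829954431775, 'fy': 371.64829954431775, 'cx': 318.2442542534233, 'cy': 236.5768126129738, 'T_tool_cam': array([[ 3.16159843e-04,  9.65843210e-01,  2.59126983e-01,
         6.94169659e+01],
       [ 9.99999857e-01, -4.17075786e-04,  3.34469293e-04,
         8.04426331e-01],
       [ 4.31120485e-04,  2.59126840e-01, -9.65843204e-01,
        -1.57803067e+02],
       [ 0.00000000e+00,  0.00000000e+00,  0.00000000e+00,
         1.00000000e+00]])}
0.1 [279.28100685 614.03674422 225.72025265] [ 9.77305041e-01 -2.11835564e-01 -7.83720148e-05  7.38191966e-04]
```

View pics/top0.png

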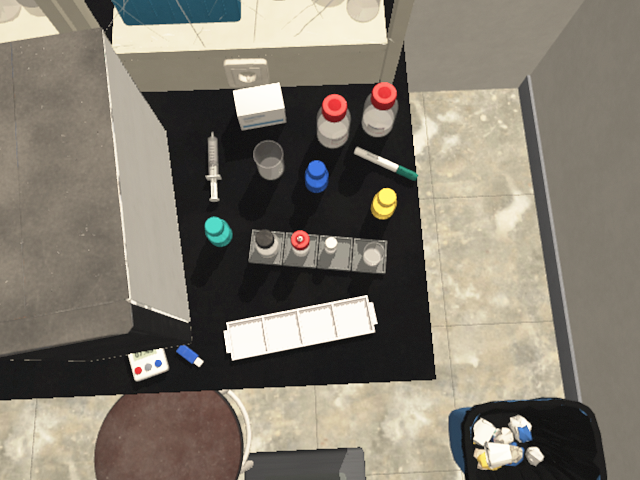

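View pics/side0.png

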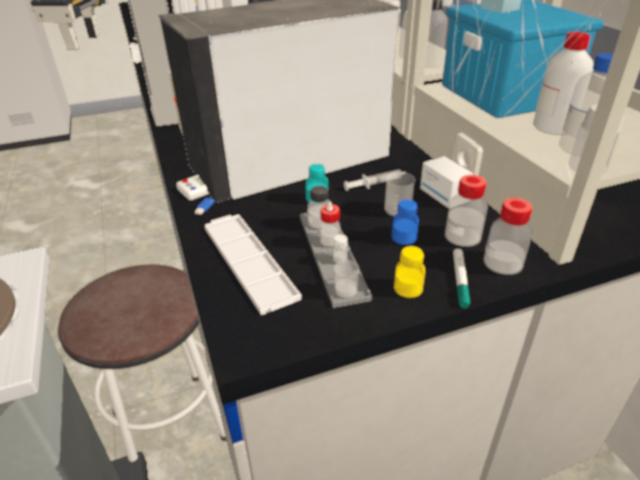

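The top picture shows, from left to right in the grey row: black-cap wide bottle (265,243), red-cap dropper bottle (300,243), white-cap vial (331,246) and small beaker (372,256). The tray spans about (226,338) to (376,318). The look-alikes are the turquoise (218,232), blue (316,177) and yellow (384,204) bottles, the two big red-cap bottles (334,120) and (380,110), and the big beaker (269,160). None of these stands in the grey row.

```bash
cat > h.py <<'E'
import numpy as np, cv2
from scipy.spatial.transform import Rotation as R
from plant import bot
def project(name,P,st=None):
    P=np.asarray(P,float).reshape(-1,3); c=bot.get_calibration(name)
    if name=="wrist":
        T=np.eye(4);T[:3,:3]=R.from_quat(st["eef_rot"]).as_matrix();T[:3,3]=st["tcp_pos"]
        V=np.linalg.inv(T@c["T_tool_cam"])
    else: V=c["view"]
    q=P@V[:3,:3].T+V[:3,3]; x,y,z=q[:,0],-q[:,1],-q[:,2]
    if name=="wrist":
        r=np.hypot(x,y)+1e-9; k=np.arctan2(r,z)/r
    else: k=1/z
    return np.c_[c["cx"]+c["fx"]*x*k, c["cy"]+c["fy"]*y*k]
def bird(name,im,z,x0,x1,y0,y1,st=None,s=2.):
    """bird view of plane z: row0=x1, col0=y1, s px per mm"""
    X,Y=np.meshgrid(np.arange(x1,x0,-1/s),np.arange(y1,y0,-1/s),indexing="ij")
    m=project(name,np.stack([X,Y,X*0+z],-1),st).astype(np.float32).reshape(*X.shape,2)
    return cv2.remap(im,m,None,cv2.INTER_LINEAR)
def quat(yaw): # tool down, tool x at world angle yaw
    return (R.from_euler("z",yaw)*R.from_quat([1,0,0,0])).as_quat()
E
python3 - <<'E'
from h import *
im=cv2.imread("pics/top0.png")
b=bird("top",im,14,380,680,-200,200)
cv2.imwrite("pics/bird0.png",b)
hsv=cv2.cvtColor(b,cv2.COLOR_BGR2HSV)
m=((hsv[...,2]>150)&(hsv[...,1]<50)).astype(np.uint8)
n,l,st,c=cv2.connectedComponentsWithStats(m)
for i in range(1,n):
    if st[i,4]>3000:
        r=cv2.minAreaRect(np.argwhere(l==i)[:,::-1].astype(np.float32));print(r, 680-r[0][1]/2,200-r[0][0]/2, st[i])
# reachability
s=bot.read_state()
for p in ([430,0,200],[400,100,230],[350,200,230],[300,300,230],[200,400,230]):
  for yaw in (0,np.pi/2,-np.pi/2,np.pi):
    q=bot.solve_ik(p,quat(yaw)); print(p,round(yaw,2),None if q is None else np.round(q,2))
E
```

```text
((4.159276962280273, 182.5297393798828), (362.77227783203125, 52.36627960205078), 82.14668273925781) 588.7351303100586 197.92036151885986 [   0    0   54  361 9889]
((332.6985168457031, 98.5556869506836), (119.44367218017578, 110.17159271240234), 7.539444923400879) 630.7221565246582 33.65074157714844 [ 272   47  124  114 4178]
((582.7784423828125, 127.20416259765625), (112.92344665527344, 123.61827850341797), 3.8568010330200195) 616.3979187011719 -91.38922119140625 [ 526   65  116  128 8130]
((469.483154296875, 124.5256118774414), (86.95452880859375, 98.79667663574219), 2.411029577255249) 617.7371940612793 -34.7415771484375 [ 427   77   89   99 3393]
((725.791748046875, 159.08261108398438), (76.05767059326172, 98.88187408447266), 0.9877604246139526) 600.4586944580078 -162.8958740234375 [ 688  110   77  100 4572]
((447.73516845703125, 394.30657958984375), (138.38392639160156, 548.2279663085938), 81.52144622802734) 482.8467102050781 -23.867584228515625 [  172   290   553   211 73398]
[430, 0, 200] 0 [ 0.46 -0.04 -0.54  0.   -1.07  1.11]
[430, 0, 200] 1.57 [ 0.46 -0.04 -0.54  0.   -1.07
[... 325 characters left out ...]
 -0.1  -0.52  0.   -1.15 -2.3 ]
[350, 200, 230] 0 [ 1.02 -0.12 -0.53  0.   -1.15  0.56]
[350, 200, 230] 1.57 [ 1.02 -0.12 -0.53  0.   -1.15  2.13]
[350, 200, 230] -1.57 [ 1.02 -0.12 -0.53  0.   -1.15 -1.02]
[350, 200, 230] 3.14 [ 1.02 -0.12 -0.53  0.   -1.15 -2.59]
[300, 300, 230] 0 [ 1.25 -0.07 -0.5   0.   -1.15  0.32]
[300, 300, 230] 1.57 [ 1.25 -0.07 -0.5   0.   -1.15  1.89]
[300, 300, 230] -1.57 [ 1.25 -0.07 -0.5   0.   -1.15 -1.25]
[300, 300, 230] 3.14 [ 1.25 -0.07 -0.5   0.   -1.15 -2.83]
[200, 400, 230] 0 [ 1.55 -0.03 -0.46  0.   -1.14  0.02]
[200, 400, 230] 1.57 [ 1.55 -0.03 -0.46  0.   -1.14  1.59]
[200, 400, 230] -1.57 [ 1.55 -0.03 -0.46  0.   -1.14 -1.55]
[200, 400, 230] 3.14 None
```

View pics/bird0.png

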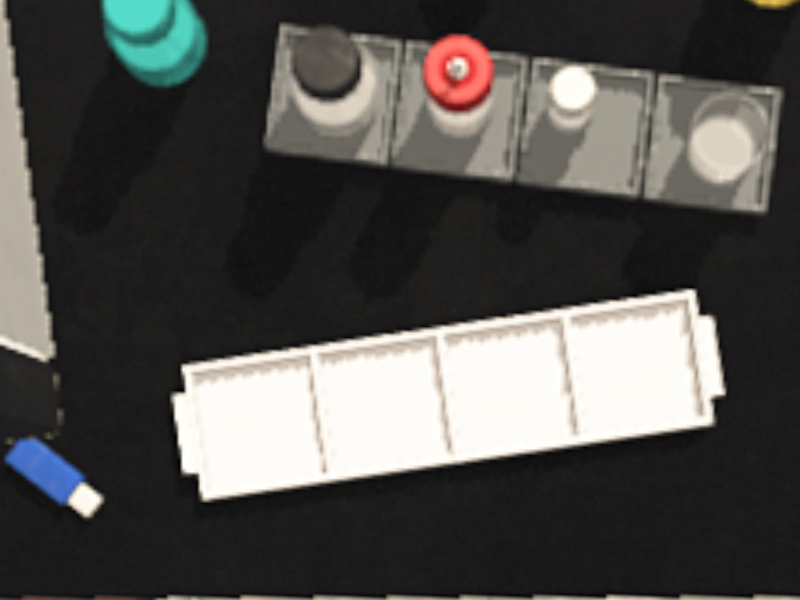

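```bash
python3 - <<'E'
from h import *
s=bot.read_state(); b=np.arctan2(614,279)
p=[412*np.cos(b),412*np.sin(b),235]
q=bot.solve_ik(p,quat(b+np.pi)); print(q)
bot.move_joints(q)
q=np.array(q); q[0]-=0.5; bot.move_joints(q.tolist())
s=bot.read_state(); print(s["t"],s["tcp_pos"],s["contact_force"])
a=bot.camera("top"); c=bot.camera("side")
cv2.imwrite("pics/mid.png",np.hstack([cv2.resize(a,(400,300)),cv2.resize(c,(400,300))])[:,:,::-1])
E
```

```text
[ 1.62852941 -0.10118244 -0.50997569  0.         -1.16200307 -2.05503419]
2.4917 [329.71062385 247.55938904 234.89472388] [ 0.41433446  0.16869428 -0.61588839]
```

View pics/mid.png

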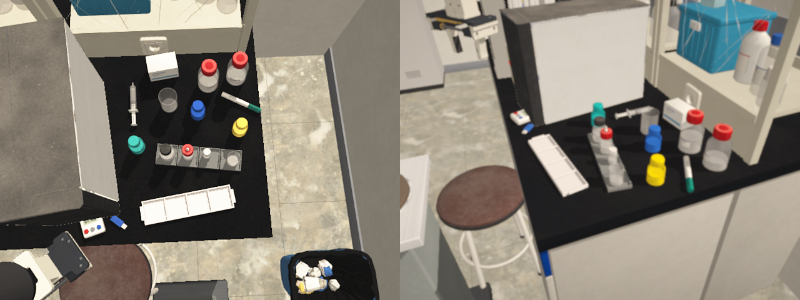

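```bash
python3 - <<'E'
from h import *
for P in ([330,248,235],[330,248,400],[155,330,300],[155,330,400],[155,330,500],[250,80,400],[240,290,400],[240,290,500],[330,248,500],[0,0,0]): print(P,project("top",P)[0].round()*400/640)
im=cv2.cvtColor(bot.camera("top"),cv2.COLOR_RGB2BGR); cv2.imwrite("pics/arm.png",cv2.resize(im[350:,:300],None,fx=2.5,fy=2.5))
E
```

```text
[330, 248, 235] [ 56.25  275.625]
[330, 248, 400] [ 11.875 290.   ]
[155, 330, 300] [-13.125 389.375]
[155, 330, 400] [-56.875 422.5  ]
[155, 330, 500] [-123.125  472.5  ]
[250, 80, 400] [117.5   340.625]
[240, 290, 400] [-21.875 355.   ]
[240, 290, 500] [-76.25 386.25]
[330, 248, 500] [-31.875 303.75 ]
[0, 0, 0] [185.   396.25]
```

View pics/arm.png

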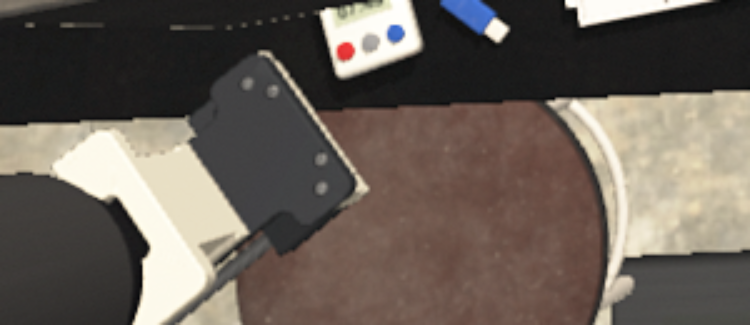

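```bash
python3 - <<'E'
from h import *
q=np.array(bot.read_state()["joint_pos"]); q[0]-=0.70; bot.move_joints(q.tolist())
s=bot.read_state(); print(s["t"],s["tcp_pos"],s["contact_force"])
a=bot.camera("top"); c=bot.camera("side")
cv2.imwrite("pics/mid2.png",np.hstack([cv2.resize(a,(400,300)),cv2.resize(c,(400,300))])[:,:,::-1])
E
```

```text
3.7333 [411.76025544 -21.38320078 235.03203487] [-0.12904726  0.04078462  1.15321474]
```

View pics/mid2.png

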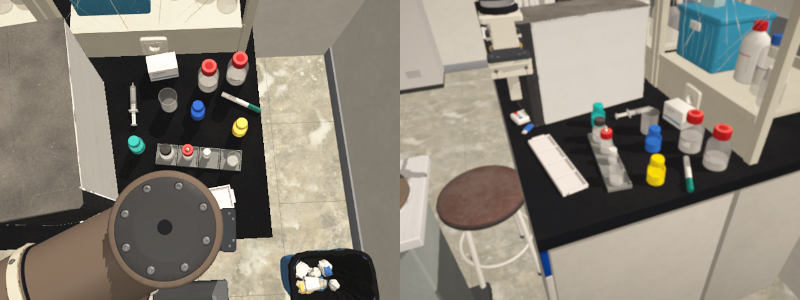

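```bash
python3 - <<'E'
from h import *
V=bot.get_calibration("top"); f=V["fx"];Rm=V["view"][:3,:3];C=-Rm.T@V["view"][:3,3];print(C.round())
for n,(u,v) in dict(disc=(264,364),discL=(176,364),discR=(355,364),linkfar=(25,440),linktop=(110,320),linktop2=(20,400)).items():
    d=Rm.T@np.array([(u-V["cx"])/f,-(v-V["cy"])/f,-1])
    print(n,[(z,*(C+d*(z-C[2])/d[2]).round()[:2]) for z in (350,450,550,650,750)])
print(project("side",[[412,-21,235],[412,-21,400],[412,-21,600]]).round())
E
python3 - <<'E'
import cv2
import sys; sys.path.insert(0,'.')
from plant import bot
a=bot.camera("side"); cv2.imwrite("pics/s2.png",cv2.resize(a[:200,:320],None,fx=2.4,fy=2.4)[:,:,::-1])
E
```

```text
[408. -50. 950.]
disc [(350, np.float64(416.0), np.float64(9.0)), (450, np.float64(415.0), np.float64(-1.0)), (550, np.float64(413.0), np.float64(-10.0)), (650, np.float64(412.0), np.float64(-20.0)), (750, np.float64(410.0), np.float64(-30.0))]
discL [(350, np.float64(421.0), np.float64(108.0)), (450, np.float64(418.0), np.float64(82.0)), (550, np.float64(416.0), np.float64(56.0)), (650, np.float64(414.0), np.float64(29.0)), (750, np.float64(412.0), np.float64(3.0))]
discR [(350, np.float64(412.0), np.float64(-93.0)), (450, np.float64(411.0), np.float64(-86.0)), (550, np.float64(410.0), np.float64(-79.0)), (650, np.float64(410.0), np.float64(-71.0)), (750, np.float64(409.0), np.float64(-64.0))]
linkfar [(350, np.float64(347.0), np.float64(270.0)), (450, np.float64(357.0), np.float64(217.0)), (550, np.float64(367.0), np.float64(164.0)), (650, np.float64(377.0), np.float64(110.0)), (750, np.float64(388.0), np.float64(57.0))]
linktop [(350, np.float64(473.0), np.float64(185.0)), (450, np.float64(462.0), np.float64(146.0)), (550, np.float64(451.0), np.float64(107.0)), (650, np.float64(440.0), np.float64(68.0)), (750, np.float64(429.0), np.float64(28.0))]
linktop2 [(350, np.float64(389.0), np.float64(280.0)), (450, np.float64(392.0), np.float64(225.0)), (550, np.float64(395.0), np.float64(170.0)), (650, np.float64(399.0), np.float64(115.0)), (750, np.float64(402.0), np.float64(60.0))]
[[ 184.  143.]
 [ 160.   18.]
 [ 118. -199.]]
```

View pics/s2.png

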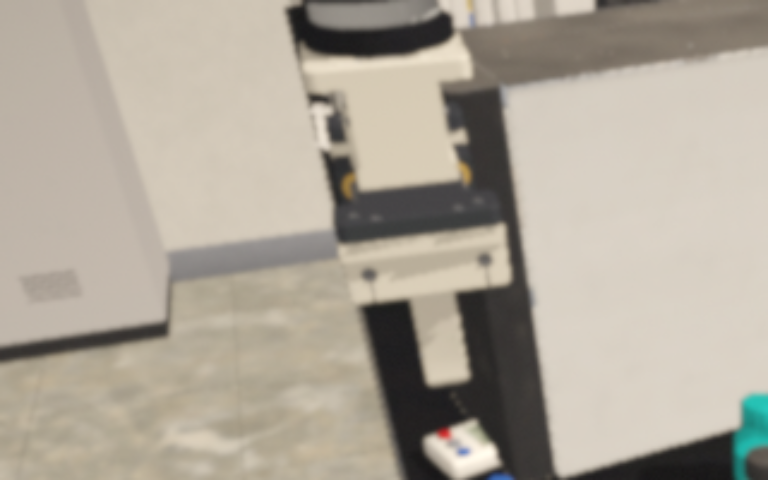

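```bash
python3 - <<'E'
from h import *
from scipy.optimize import least_squares
V=bot.get_calibration("top")
r=least_squares(lambda p:(project("top",[[p[0],p[1],0],[p[0],p[1],p[2]]])-[[189,322],[131,302]]).ravel(),[455,170,300]);print("case corner",r.x,r.cost)
bot.line_to([412,-21,60],200)
s=bot.read_state(); print(s["t"],s["tcp_pos"],project("side",[[412,-21,z] for z in (60,300,350,400,450)]).round().tolist())
a=bot.camera("top"); c=bot.camera("side")
cv2.imwrite("pics/low.png",np.hstack([a[220:,:400],c[:260,:400]])[:,:,::-1])
E
```

```text
case corner [500.40995804 178.5104118  301.31780245] 0.34633249154893103
4.9083 [412.5959449  -20.65185156  60.61196101] [[203.0, 242.0], [175.0, 98.0], [168.0, 60.0], [160.0, 18.0], [151.0, -28.0]]
```

View pics/low.png

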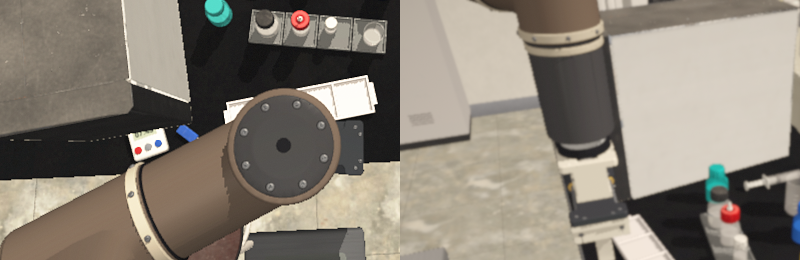

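```bash
python3 - <<'E'
from h import *
bot.line_to([412,-21,200],300)
bot.move_ptp([540,-20,230],quat(-np.pi/2))
s=bot.read_state(); im=bot.camera("wrist")[:,:,::-1].copy(); cv2.imwrite("pics/w_raw.png",im)
np.save("pics/w.npy",np.r_[s["tcp_pos"],s["eef_rot"]])
print(s["t"],s["tcp_pos"],s["contact_force"])
cv2.imwrite("pics/w_bird.png",bird("wrist",im,14,400,680,-200,160,s,2.1))
E
```

```text
7.15 [539.5854012  -20.06998617 229.34584211] [ 0.2506999   0.7859882  -0.80140471]
```

View pics/w_bird.png

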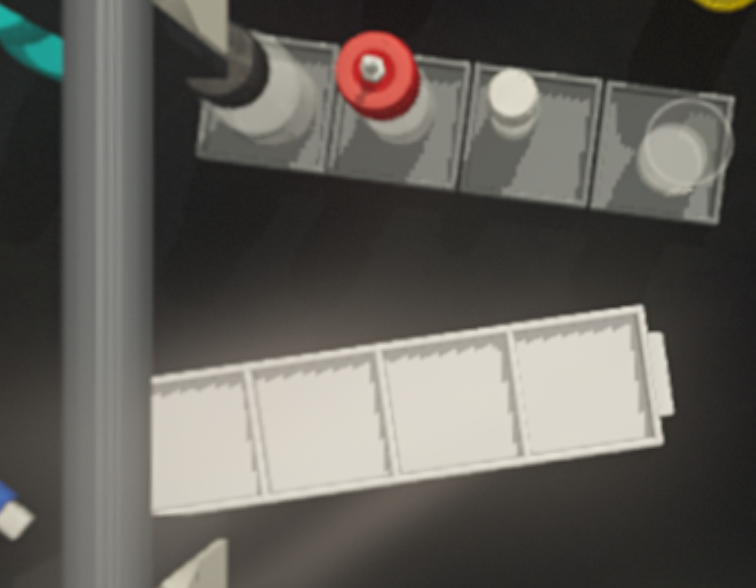

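```bash
python3 - <<'E'
from h import *
w=np.load("pics/w.npy");T=np.eye(4);T[:3,:3]=R.from_quat(w[3:]).as_matrix();T[:3,3]=w[:3]
Cw=(T@bot.get_calibration("wrist")["T_tool_cam"])[:3,3]
V=bot.get_calibration("top")["view"];Ct=-V[:3,:3].T@V[:3,3]
def at(P,C,h): P=np.array([*P,14.]);return (P+(C-P)*(h-14)/(C[2]-14))[:2].round(1)
W=lambda u,v,h:at((680-v/2.1,160-u/2.1),Cw,h)
Tp=lambda u,v,h:at((680-v/2,200-u/2),Ct,h)
c=np.array([620,-62]);yd=np.array([np.sin(.124),np.cos(.124)])
print("wells",[(c+k*yd).round(1) for k in (96,32,-32,-96)])
print("vial",W(513,90,52),Tp(573,89,52)); print("drop",W(372,68,88),Tp(457,68,88)); print("beaker",W(688,143,52),W(672,160,4),Tp(729,127,52),Tp(722,148,4))
print("wide",Tp(325,62,78),Tp(333,100,4))
for ys in (-np.pi/2,):
  for p in ([632,33,30],[469,71,19],[600,-160,19],[500,-117,19]): print(bot.solve_ik(p,quat(ys)).round(2) if bot.solve_ik(p,quat(ys)) is not None else None)
E
```

```text
wells [array([631.9,  33.3]), array([624. , -30.2]), array([616. , -93.8]), array([ 608.1, -157.3])]
vial [627.1 -84.9] [626.2 -85. ]
drop [626.1 -31.7] [627.1 -30.2]
beaker [ 604.5 -159.8] [ 605.5 -161.9] [ 608.  -159.8] [ 608.1 -162.2]
wide [632.5  31.5] [632.4  34.4]
[ 0.36  0.47 -0.31  0.   -0.79 -0.36]
[ 0.57  0.28 -0.68  0.   -0.61 -0.57]
[ 0.05  0.47 -0.35  0.   -0.75 -0.05]
[ 0.15  0.33 -0.59  0.   -0.65 -0.15]
```

```bash
cat >> h.py <<'E'
TR=np.array([483,-22.8]);TT=.147;RT=-.124
def bay(k): return TR+k*np.array([-np.sin(TT),np.cos(TT)])
def pickplace(xy,k,z,F,hi=140):
    a,b=quat(-np.pi/2+RT),quat(-np.pi/2+TT); B=bay(k)
    bot.move_gripper(70); bot.move_ptp([*xy,hi],a)
    bot.line_to([*xy,z+15],200); bot.line_to([*xy,z],40)
    bot.move_gripper(10,F); s=bot.read_state(); print("grip",s["width"],s["finger_force"],s["tcp_pos"],s["t"])
    bot.line_to([*xy,z+20],60); bot.line_to([*xy,hi],200)
    print("held",bot.read_state()["width"])
    bot.line_to([*B,hi],200,ori=b); bot.line_to([*B,z+12],150); bot.line_to([*B,z+.5],25)
    s=bot.read_state(); print("down",s["width"],s["tcp_pos"],s["contact_force"])
    bot.move_gripper(70); bot.line_to([*B,z+20],60); bot.line_to([*B,hi],250); print("t",bot.read_state()["t"])
E
python3 - <<'E'
from h import *
V=bot.get_calibration("top"); 
for n,p in dict(blue=[700,-50,40],blue2=[720,-50,40],yel=[680,-190,40]).items(): print(n,project("top",p)[0].round())
pickplace((632.5,33),-96,30,20)
E
```

```text
blue [310. 206.]
blue2 [309. 196.]
yel [386. 213.]
grip 43.78071636526097 19.99950885772705 [632.71942277  33.05108373  30.13593554] 10.0833
held 43.5365231153523
down 43.672973361127156 [ 496.99461041 -117.8025393    30.41645761] [-0.39948966  0.39161768  0.3628564 ]
t 15.4083
```

```bash
python3 - <<'E'
from h import *
pickplace((626.6,-31),-32,30,15)
a=bot.camera("top")[:,:,::-1]; c=bot.camera("side")[:,:,::-1]
cv2.imwrite("pics/chk.png",np.hstack([a[180:400,200:420],c[150:370,180:400]]).repeat(1,0))
E
```

```text
grip 35.41286544710539 14.998268634080887 [626.78241936 -30.99892076  30.12441272] 18.1
held 34.89508214524706
down 35.43936808904784 [487.63951077 -54.48445206  30.45904626] [ 0.7600911  -0.5934506  -0.66931691]
t 23.2167
```

View pics/chk.png

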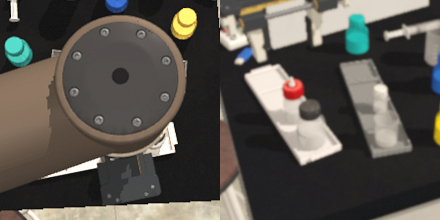

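The side view shows the black-cap wide bottle standing in the rightmost bay (310,125) and the dropper bottle in the bay beside it (293,95). The vial and small beaker are still in the grey row. Next I'll move those two.

```bash
python3 - <<'E'
from h import *
pickplace((626.6,-85),32,19,12)
pickplace((606.5,-161),96,24,12)
b=bay(0); bot.move_ptp([560,-190,250],quat(-np.pi/2+TT))
s=bot.read_state(); print(s["t"],s["contact_force"])
w=bot.camera("wrist")[:,:,::-1].copy(); c=bot.camera("side")[:,:,::-1]
bw=bird("wrist",w,4,420,560,-170,130,s,1.5)
cv2.imwrite("pics/fin.png",np.hstack([cv2.resize(bw,(480,224)),c[170:394,180:480]]))
E
```

```text
grip 24.58259484977548 12.00012981891632 [626.5927023  -85.01104808  19.01300343] 26.1583
held 24.609713804180423
down 24.48050800987922 [478.27580187   8.85055578  19.43639495] [-0.30878393  0.55856419 -0.28044182]
t 31.75
grip 36.49590167880906 11.999968520649418 [ 606.50075998 -161.00159385   24.01773699] 34.65
held 36.65417229545331
down 36.76481916498017 [468.90106307  72.14953939  24.43426611] [ 0.27269074 -0.46550654 -0.70595261]
t 40.4917
41.6333 [ 0.19625203 -0.34702005 -0.76371049]
```

View pics/fin.png

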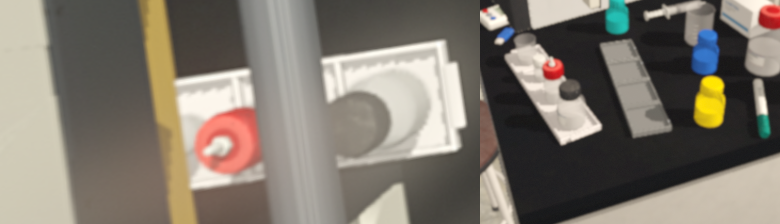

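```bash
python3 - <<'E'
from h import *
c=bot.camera("side")[:,:,::-1].copy()
for k in (96,32,-32,-96):
    u,v=project("side",[*bay(k),4])[0].round().astype(int); cv2.circle(c,(u,v),1,(0,0,255),-1)
cv2.imwrite("pics/fin2.png",cv2.resize(c[190:320,190:320],None,fx=4,fy=4,interpolation=cv2.INTER_CUBIC))
E
```

```text
(no output)
```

View pics/fin2.png

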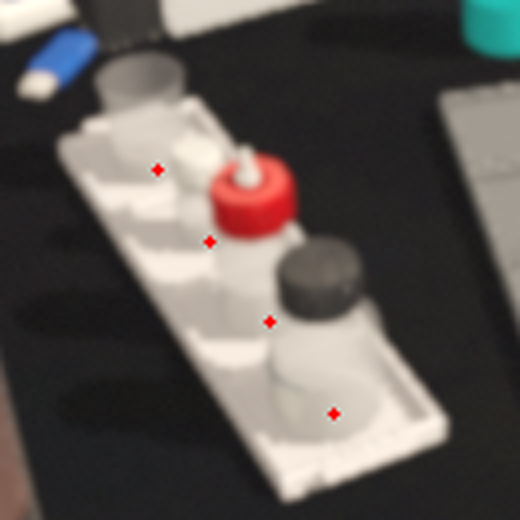

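The final crop shows all four containers upright and near their bay centres: beaker (140,110), vial (198,170), dropper bottle (253,195) and wide bottle (320,280). The grey row is empty and the big beaker hasn't moved.

```bash
python3 -c "
from plant import bot
print(bot.close_job(), bot.read_state()['t'])"
```

```text
the job is handed in; nothing more can be done
the job is handed in; nothing more can be done
```

I moved all four containers into the tray in reverse order (left to right: small beaker, vial, dropper bottle, wide bottle), upright and released near the bay centres, and handed the job in at about 42 s with the big beaker left where it was.

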